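# Tare the dye bottle on the bench scale

## Robot

A 6-joint arm with a two-finger parallel gripper is mounted at the origin on the work surface; the furniture and walls round the work are solid. World frame = base frame: x ahead of the robot, y to its left, z up, the work surface at z = 0. Lengths are in mm, angles in rad, forces in N, time in s.
With the tool pointing down it reaches from about 300 to 850 mm from the base axis. Payload 4.2 kg.
Tool frame: the origin (TCP) lies at the very end of the fingers, on their centre line; the grasp point (between the pads) lies 19 mm behind it; z points along the fingers, x is the direction in which the jaws open and shut, and the axes are right-handed (so a half turn about z gives the same grasp; the last joint's range is limited). The gripper opens to 91 mm and grips with 3 to 60 N. Pads are 32 mm wide; open, the fingers measure 118 mm over their backs; the gripper's body (76 mm by 178 mm) begins 60 mm behind the grasp point.
Start: joints at [1.32, 0.32, 1.565, -0, 1.257, -0.02], TCP at [131.537, 559.772, 182.976] pointing down, gripper open.
Joint ranges: [-3.11, 3.11], [-0.84, 2.01], [0.21, 2.61], [-1.34, 4.49], [0.05, 2.63], [-2.56, 2.56]. Speed limits (rad/s): [2.57, 2.57, 3.14, 3.14, 3.14, 3.14].

## Interface

Orientations are given as a unit quaternion [x, y, z, w].
In Python, from workcell import arm, viewer, ticket gives the robot as it stands.
- The arm moves only by the tool arm_command, never from a script. Its argument "increments" is text: rows parted by semicolons, each of 7 numbers parted by spaces: the turn, a rotation vector about the tool's x, y, z in degrees, then the shift along the tool's x, y, z in cm, then the closure, from -1 (fully open) to 1 (shut). A call has 1 to 5 rows; each row shifts and turns the commanded pose from where the row before left it, along the tool's axes as they then stand; what a row does not reach is not made up. A row lasts 1/10 s, in which the tool goes at most 50 mm and 8.59 degrees, less where a joint would pass 70% of its speed; a pose out of reach is approached as far as the arm can. A call with a gripper value outside its range is refused whole. The fingers move at their own pace and stop on an object; the grip force is fixed at half the most. Time passes only in rows, so rows that do not move let the fingers close. It gives the time, the measured TCP pose, the force and the opening at its end, in the units of the state.
- arm.sense(): the state, without advancing time (a new reading comes with each control period).
- viewer.snapshot(name): name is "side" or "top"; returns (picture, depth): 400x640x3 uint8, red, green, blue; 400x640 float32, mm along the optical axis (not along the pixel's ray), 0 where there is no reading.
- viewer.get_calibration(name): a dict with "fx", "fy", "cx", "cy" (pixels), "eye" and "orientation" of the camera in the world. Camera axes: x right, y down, z forward; pixel columns grow to the right and rows downward; lengths in mm; the calibration is good to about 2 mm. A picture is of the moment at which its call begins. get_calibration takes no time and is no camera call.
- ticket.close_job(): hands the job in, once; it reports no verdict.
The state is a dict: "t": time; "qpos": joint angles; "qd": joint speeds; "tau": joint torques, N m; "position": TCP position; "ee_rot": TCP orientation; "ft_force": force on the tool from outside, world axes, zero at the start; "moment": the same for the moment, N m; "opening": finger opening in mm.
Only numpy, scipy, OpenCV 4.12 (cv2) and the standard library are available. Lean on these libraries where they do the work, as an engineer would, in place of code of your own. Each camera call takes 0.05 s, during which the arm holds its last target.

## Task

Stand the small dye bottle upright in the middle of the scale's round pan and let go of it. Then tare the scale: with closed fingertips press the wide key between the two round ones until you feel firm resistance, keep the pressure on for about half a second without leaning hard on it, and lift off. Leave the round keys, the jar and the tin alone.

Things in the scene. Friction and masses are not known exactly. Their poses are not given: they have to be found in the camera images.
- bottle_mid (a point): Centre, 33 mm above its foot (z up), of the loose dye bottle, under 70 g: round, tan, body 36 mm wide (straight up to 28 mm), black cap 23 mm wide; 66 mm high. Slimmest of three upright things right of the scale, in any order: the others, 0.1 m or more off, are a glass jar with a screw lid (54 mm wide, 74 high) and a low tin (62 mm wide, 52 high).
- pan_centre (a point): Centre of the upper face of the scale's flat round steel pan, 130 mm across, 44 mm above the table. The scale is a low white box, 250 x 170 x 32 mm, fixed, turned by up to 0.3 rad. Axes are the scale's: x from the keys (near the robot) to the pan, y left along the row of keys, z up. The pan does not move. A dark display strip lies between pan and keys.
- wide_key: Tare key: raised grey rectangular membrane key on the scale's flat front panel, 24 mm along x, 44 mm along y (scale's axes). Origin: centre of its top face, 35 mm above the table, 3 mm above the panel, 140 mm from the pan centre along the scale's -x. Pressed down it yields about 1 mm per 3 N (stop at 2.8 mm); it registers at 4 N held 0.2 s and is spoilt above 40 N.
- round_keys: The other two keys: grey, round, 18 mm across, just as high but rigid, centred 52 mm either side (along the scale's y) of the wide key's centre, where this origin lies too. Not to be pressed.

How it is judged:
By the outcome, as a careful person would: the job done as asked, in the order asked, and still so for the second after the job is handed in, with the robot touching nothing.
It also fails if it takes over 54 s, if anything falls off the work surface, if the arm or the gripper's body presses on something with over 40 N, if the wrist force passes 120 N, or if a joint passes its speed limit or range.

## Working session

There is one attempt and no reset: what is moved stays moved. The work goes in short steps, Python scripts to look and compute and a tool call to move; the robot and the scene stay as the last step left them, time stands still between calls to the robot, and variables do not carry over. Pictures are saved under pics/ and viewed, and the job is handed in when it is done.

Besides the shell and the picture viewer there is one more tool, called after "Emit:" in YAML: its name, and indented under it one key for each argument. arm_command: Moves the arm, as the interface text tells. Its arguments: {"type":"object","properties":{"increments":{"type":"string"}},"required":["increments"]}

```bash
mkdir -p pics; ls; python3 - <<'E'
from workcell import arm, viewer
import cv2,numpy as np
s=arm.sense();print(s)
for n in("top","side"):
    p,d=viewer.snapshot(n);cv2.imwrite(f"pics/{n}0.png",p[:,:,::-1]);np.savez(f"{n}0.npz",p=p,d=d)
    print(viewer.get_calibration(n))
E
```

```text
pics
{'t': 0.0, 'qpos': array([ 1.32000255e+00,  3.20294737e-01,  1.56564517e+00,  1.68740715e-06,
        1.25740192e+00, -1.99663895e-02]), 'qd': array([-0.00172639,  0.00032971,  0.00071786, -0.00112702, -0.0014709 ,
       -0.00190284]), 'tau': array([ 1.39941691e-03, -4.12469566e+01, -2.31966072e+01,  7.28154788e-02,
        4.58743132e-02, -1.43839202e-04]), 'position': array([131.39422744, 559.2238281 , 182.13184659]), 'ee_rot': array([ 7.83831172e-01,  6.20973373e-01, -6.96721935e-04,  5.28663033e-04]), 'ft_force': array([-0.20944679,  0.37208476,  0.25027383]), 'moment': array([0.00174808, 0.01521286, 0.00640487]), 'opening': 91.09105405761508}
{'fx': 450.7831161730178, 'fy': 450.7831161730178, 'cx': 318.2808550059596, 'cy': 193.28420063601186, 'eye': array([ 430.50811851,  -85.7356775 , 1112.94143472]), 'orientation': array([-0.69693646,  0.71497715, -0.04427219,  0.03357416])}
{'fx': 430.78700255835724, 'fy': 430.78700255835724, 'cx': 322.17840623373036, 'cy': 202.6153165520381, 'eye': array([ 156.90044629, -711.92942717,  472.46719018]), 'orientation': array([ 0.82495967, -0.23477959,  0.12797504, -0.49793823])}
```

View pics/top0.png

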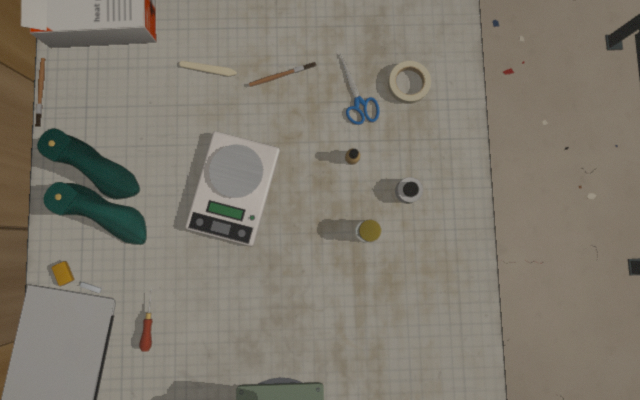

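View pics/side0.png

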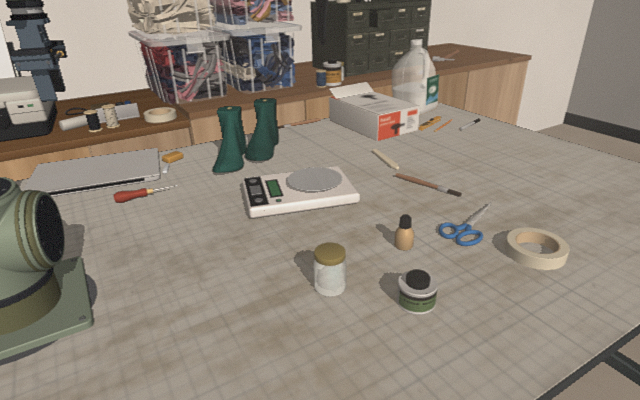

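The top view shows the bottle at about (353,156), the pan at (234,171) and the key strip around (221,228). In the side view the bottle is at (404,235). Next I'll measure them and zoom in.

```bash
cat > h.py <<'E'
import numpy as np,cv2
from scipy.spatial.transform import Rotation as R
from workcell import arm, viewer
def ray(n,u,v):
    c=viewer.get_calibration(n);d=np.array([(u-c['cx'])/c['fx'],(v-c['cy'])/c['fy'],1.])
    return c['eye'],R.from_quat(c['orientation']).apply(d)
def onz(n,u,v,z):
    e,d=ray(n,u,v);return e+d*(z-e[2])/d[2]
def proj(n,P):
    c=viewer.get_calibration(n);q=R.from_quat(c['orientation']).inv().apply(np.asarray(P)-c['eye'])
    return np.array([c['cx']+c['fx']*q[0]/q[2],c['cy']+c['fy']*q[1]/q[2]])
def tri(a,b):
    A=np.zeros((3,3));y=np.zeros(3)
    for n,u,v in(a,b):
        e,d=ray(n,u,v);d=d/np.linalg.norm(d);M=np.eye(3)-np.outer(d,d);A+=M;y+=M@e
    return np.linalg.solve(A,y)
def pts(n,d):
    c=viewer.get_calibration(n);v,u=np.mgrid[:400,:640]
    P=np.stack([(u-c['cx'])/c['fx']*d,(v-c['cy'])/c['fy']*d,d],-1).reshape(-1,3)
    return (R.from_quat(c['orientation']).apply(P)+c['eye']).reshape(400,640,3)
E
python3 - <<'E'
from h import *
T=np.load('top0.npz');S=np.load('side0.npz')
a=T['p'][125:255,175:290];b=S['p'][160:300,230:450]
cv2.imwrite('pics/z1.png',cv2.resize(a[:,:,::-1],None,fx=4.4,fy=4.4,interpolation=2))
cv2.imwrite('pics/z2.png',cv2.resize(b[:,:,::-1],None,fx=3.6,fy=3.6,interpolation=2))
cv2.imwrite('pics/z3.png',cv2.resize(T['p'][130:250,320:430,::-1],None,fx=5,fy=5,interpolation=2))
P=pts('top',T['d'])
for u,v in[(50,145),(60,195),(130,190),(140,235),(100,230),(30,340),(110,300),(234,171),(353,155),(353,160),(410,190),(368,230),(221,228),(95,40),(148,335)]:print(u,v,P[v,u].round())
z=P[:,:,2]
m=(T['d']>0)&(z>60)
n,l,st,ce=cv2.connectedComponentsWithStats(m.astype('uint8'))
for i in range(1,n):
    if st[i,4]>15:
        q=P[l==i];print(st[i],q.min(0).round(),q.max(0).round())
E
```

```text
50 145 [659. 481. 137.]
60 195 [548. 453. 142.]
130 190 [569. 348.  31.]
140 235 [461. 324.  28.]
100 230 [476. 431.   2.]
30 340 [223. 578.  20.]
110 300 [310. 395.  20.]
234 171 [607.  97.  45.]
353 155 [ 635. -188.   65.]
353 160 [ 629. -190.   34.]
410 190 [ 550. -321.   53.]
368 230 [ 457. -215.   72.]
221 228 [472. 130.  36.]
95 40 [948. 443.  31.]
148 335 [227. 303.  24.]
[  21    0  128   39 4405] [940. 299.  60.] [1033.  576.  118.]
[  37  128   65   52 1675] [594. 404.  60.] [698. 511. 144.]
[350 149   9   9  62] [ 631. -200.   60.] [ 650. -181.   71.]
[  44  182   71   42 1713] [490. 373.  60.] [585. 492. 143.]
[359 220  22  22 385] [ 432. -244.   64.] [ 480. -194.   80.]
```

```bash
python3 - <<'E'
from h import *
T=np.load('top0.npz');P=pts('top',T['d'])
print((P[145:168,345:362,2]).round().astype(int))
E
```

```text
[[  -2   -1    0   -1    1   -1    1 1113    0   -6    2    0   -2    0
    -1   -1    1]
 [   0   -1    0   -2   -2   -2    0   -2    1   -1    2    0    1   -1
    -1    1    1]
 [   2   -3    0    4    3    2    3    3    1   -1    1    2    0    1
    -2   -4   -3]
 [  -1   -2   -2    1    2    0   -4   -3    0   -1    3   -2   -1    7
     1   -4   -1]
 [   2    1    2   -7    1   31   39   61   65   71   67   63   -3    1
    -3   -1   -2]
 [   1    0    2   31   40   37   64   64   66   64   67   66   67   -4
    -6    2   -2]
 [  -2    2   32   35   41   62   64   62   64   66   64   69   65   59
    -4    0    1]
 [   1   -1   33   39   41   62   67   67   64   65   63   67   67   65
    32   -1    0]
 [  -3   32   32   37   47   63   62   66   63   61   62   63   66   66
    35    2    1]
 [   0   30   36   37   51   62   65   62   64   66   67   67   66   62
    37    0    0]
 [   1   35   32   42   48   60   66   68   65   67   66   64   63   51
    34   32   -3]
 [  10   31   33   38   41   55   59   62   65   64   65   59   60   44
    37   31    1]
 [  16   31   29   3
[... 270 characters left out ...]
4   33   34   38   38   34   34   37   37   36   30
    -5    1   -1]
 [  -1    4   15   27   30   32   37   33   37   36   39   32   29   -2
    -2   -1   -1]
 [  -3    0    6   18   23   28   28   28   35   33   31   25    9   -1
    -1   -2    2]
 [  -1   -1    0    4   12   13   20   24   24   20   17    8   -1   -2
    -1   -1   -1]
 [   1   -3    0    0   -1    5    4    9    9    4   -2   -4   -4    1
     1   -1    1]
 [  -3    0   -1    2   -6   -2    1   -2    1    0   -3   -3   -4    1
     1    1   -1]
 [  -2    4   -1    0   -4   -1    0   -3   -4   -1   -1    0   -3    2
     0    2    1]
 [  -2    1   -3    0    0   -4    2   -1   -2    0   -2   -1    0   -1
    -1   -3    2]]
```

View pics/z1.png

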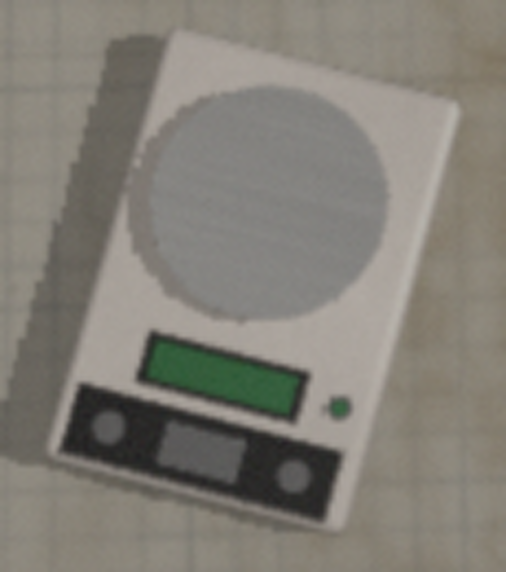

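View pics/z2.png

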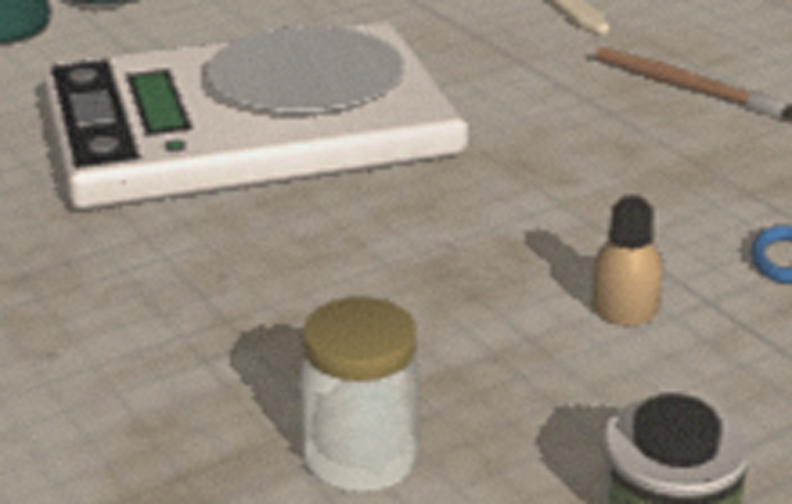

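View pics/z3.png

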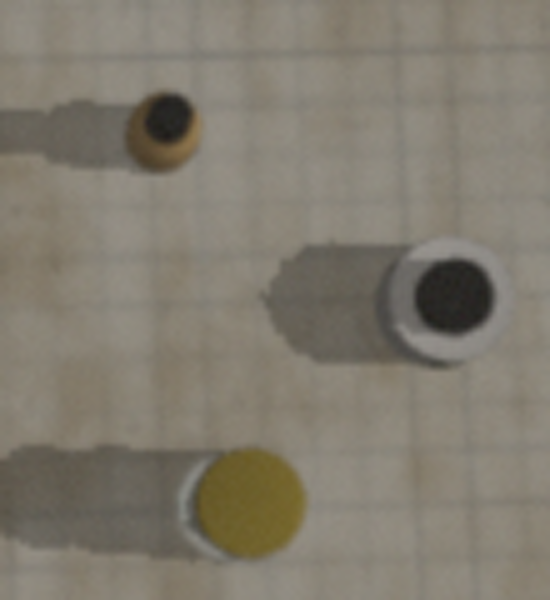

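The zooms are clear. The keys lie on a black strip: a wide grey key with a round one at each end. The bottle is at (353,155), the jar at (368,230) and the tin at (410,190). Now I'll take sub-pixel measurements.

```bash
cat > meas.py <<'E'
from h import *
def blob(mask,x0,y0,x1,y1):
    m=np.zeros(mask.shape,'uint8');m[y0:y1,x0:x1]=mask[y0:y1,x0:x1]
    n,l,st,ce=cv2.connectedComponentsWithStats(m)
    return [(st[i].tolist(),ce[i].round(1)) for i in range(1,n) if st[i,4]>12],l
E
python3 - <<'E'
from meas import *
T=np.load('top0.npz');S=np.load('side0.npz')
Pt=T['p'].astype(int);hs=cv2.cvtColor(T['p'],cv2.COLOR_RGB2HSV);hs2=cv2.cvtColor(S['p'],cv2.COLOR_RGB2HSV)
# strip: dark
for nm,m,z,box in[('cap',(hs[...,2]<60),66,(340,145,365,160)),('bottle',((hs[...,1]>80)|(hs[...,2]<60)),33,(335,140,370,172))]:
    b,l=blob(m.astype('uint8'),*box)
    for s,c in b:print(nm,s,c,onz('top',*c,z).round(1))
# key panel
dark=(hs[...,2]<75).astype('uint8')
b,l=blob(dark,180,205,265,250)
for s,c in b:print('dark',s,c)
k=max(range(len(b)),key=lambda i:b[i][0][4])
x,y,w,h,_=b[k][0]
lab=l[int(y):y+h,x:x+w]
M=np.zeros((400,640),'uint8')
ids=[i for i in range(1,l.max()+1) if (l==i).sum()==b[k][0][4]]
M[l==ids[0]]=1
cs,hi=cv2.findContours(M,cv2.RETR_CCOMP,cv2.CHAIN_APPROX_NONE)
for c,hh in zip(cs,hi[0]):
    mo=cv2.moments(c)
    if mo['m00']>8:
        q=(mo['m10']/mo['m00'],mo['m01']/mo['m00']);r=cv2.minAreaRect(c)
        print('hole' if hh[3]>=0 else 'outer',np.round(q,1),mo['m00'],np.round(r[1],1),round(r[2],1),onz('top',*q,35).round(1))
# pan by depth
P=pts('top',T['d']);m=((P[...,2]>39)&(P[...,2]<52)).astype('uint8');m=cv2.morphologyEx(m,cv2.MORPH_OPEN,np.ones((3,3)))
b,l=blob(m,190,130,285,205)
for s,c in b:print('pan',s,c,onz('top',*c,44).round(1))
g=((hs[...,1]<22)&(hs[...,2]<150)).astype('uint8')
w=(hs[...,2]>165).astype('uint8')
print(hs[171,195:285].tolist()[::4])
# side
for nm,m,z,box in[('capS',(hs2[...,2]<60),None,(390,205,420,232)),('tanS',(hs2[...,1]>95)&(hs2[...,2]>90),None,(385,220,420,258))]:
    b,l=blob(m.astype('uint8'),*box)
    for s,c in b:print(nm,s,c)
E
```

```text
cap [349, 149, 9, 9, 61] [353.1 153.2] [ 639.3 -187.9   66. ]
bottle [346, 149, 14, 15, 166] [352.3 156.1] [ 638.8 -188.9   33. ]
dark [206, 205, 39, 15, 100] [227.6 211.6]
dark [189, 213, 63, 30, 704] [220.2 227.2]
outer [220.3 227.3] 882.0 [61.5 15.8] 14.9 [474.  131.5  35. ]
hole [241.3 232.9] 49.0 [7.8 7.8] 45.0 [459.3  81.8  35. ]
hole [220.4 227.3] 201.0 [20.  11.5] 15.3 [473.8 131.4  35. ]
hole [199.2 221.8] 46.5 [7.1 7.8] 45.0 [488.4 181.5  35. ]
pan [209, 145, 54, 53, 2243] [235.7 170.9] [607.3  92.7  44. ]
[[24, 36, 100], [21, 32, 105], [14, 22, 151], [15, 24, 125], [23, 8, 133], [18, 10, 133], [24, 10, 132], [20, 6, 132], [15, 8, 133], [18, 9, 135], [30, 8, 131], [24, 10, 131], [20, 6, 128], [23, 8, 130], [30, 10, 133], [23, 8, 134], [24, 10, 132], [16, 21, 159], [16, 20, 169], [18, 17, 178], [20, 37, 138], [19, 37, 132], [21, 38, 134]]
capS [400, 215, 10, 14, 71] [404.  221.7]
tanS [398, 228, 15, 22, 235] [405.9 238.1]
```

Emit:
arm_command:
  increments: "0 0 0 -2.95 3.25 0 -1;0 0 0 -2.95 3.25 0 -1;0 0 0 -2.95 3.25 0 -1;0 0 0 -2.95 3.25 0 -1;0 0 0 -2.95 3.25 0 -1"

```text
t: 0.6
position: [256.5, 377.3, 182.6]
ee_rot: [0.784, 0.621, -0.0, 0.0]
ft_force: [-0.7, -0.3, 0.3]
opening: 91.4
```

```bash
python3 - <<'E'
from meas import *
t=tri(('top',353.1,153.2),('side',404,221.7));print('cap tri',t)
for z in(47,52,58):print(z,onz('side',404,221.7,z).round(1))
for x,y in((639,-188.5),(638,-189)):
  for z in(0,28,43,66):print(x,z,proj('top',(x,y,z)).round(1),proj('side',(x,y,z)).round(1))
E
```

```text
cap tri [ 640.80439254 -188.48790669   55.37444769]
47 [ 649.7 -177.8   47. ]
52 [ 643.9 -184.    52. ]
58 [ 637.  -191.6   58. ]
639 0 [351.  158.5] [401.8 246.5]
639 28 [352.  156.4] [402.7 234.2]
639 43 [352.5 155.2] [403.2 227.5]
639 66 [353.4 153.3] [404. 217.]
638 0 [351.2 158.9] [401.5 246.7]
638 28 [352.2 156.8] [402.5 234.5]
638 43 [352.7 155.6] [403.  227.8]
638 66 [353.6 153.7] [403.8 217.3]
```

Emit:
arm_command:
  increments: "0 0 0 -2.9 3.2 0 -1;0 0 0 -2.9 3.2 0 -1;0 0 0 -2.9 3.2 0 -1;0 0 8.5 0 0 0 -1;0 0 8.5 0 0 0 -1"

```text
t: 1.1
position: [330.1, 270.9, 182.7]
ee_rot: [0.869, 0.494, -0.0, -0.0]
ft_force: [-0.0, -0.2, -0.8]
opening: 91.1
```

Emit:
arm_command:
  increments: "0 0 8.5 0 0 0 -1;0 0 8.5 0 0 0 -1;0 0 8.5 0 0 0 -1;0 0 8.5 0 0 0 -1;0 0 8.5 0 0 0 -1"

```text
t: 1.6
position: [329.3, 272.1, 182.6]
ee_rot: [0.989, 0.147, -0.0, 0.0]
ft_force: [-0.4, 0.7, 0.7]
opening: 91.4
```

Emit:
arm_command:
  increments: "0 0 8.5 0 0 0 -1;0 0 8.5 0 0 0 -1;0 0 8.5 0 0 0 -1;0 0 8.1 0 0 0 -1;0 0 0 0 0 0 -1"

```text
t: 2.1
position: [329.3, 272.1, 182.7]
ee_rot: [0.99, -0.142, -0.0, 0.0]
ft_force: [-0.4, 0.3, -0.2]
opening: 91.1
```

```bash
cat > to.py <<'E'
from h import *
import sys
s=arm.sense();Rm=R.from_quat(s['ee_rot']);x=Rm.as_matrix()[:,0]
g=np.array([float(a) for a in sys.argv[1:4]])
print('pos',s['position'].round(1),'yaw',np.degrees(np.arctan2(x[1],x[0])).round(2),'tilt',np.degrees(np.arccos(-Rm.as_matrix()[2,2])).round(2),'shift cm tool',(Rm.inv().apply(g-s['position'])/10).round(2),'q',s['qpos'].round(2),'F',s['ft_force'].round(2),s['opening'])
E
python3 to.py 639 -188.5 120
```

```text
pos [329.3 272.1 182.7] yaw -16.31 tilt 0.04 shift cm tool [42.66 35.51  6.27] q [0.66 0.09 1.87 0.   1.18 0.95] F [-0.37  0.25 -0.21] 91.09261232080824
```

Emit:
arm_command:
  increments: "0 0 0 2.84 2.37 0 -1;0 0 0 2.84 2.37 0 -1;0 0 0 2.84 2.37 0 -1;0 0 0 2.84 2.37 0 -1;0 0 0 2.84 2.37 0 -1"

```text
t: 2.6
position: [433.0, 117.4, 182.9]
ee_rot: [0.99, -0.14, -0.0, -0.0]
ft_force: [0.8, 0.2, 0.0]
opening: 91.2
```

Emit:
arm_command:
  increments: "0 0 0 2.84 2.37 0 -1;0 0 0 2.84 2.37 0 -1;0 0 0 2.84 2.37 0 -1;0 0 0 2.84 2.37 0 -1;0 0 0 2.84 2.37 0 -1"

```text
t: 3.1
position: [536.0, -36.3, 182.7]
ee_rot: [0.99, -0.14, -0.0, -0.0]
ft_force: [0.4, 0.3, -0.1]
opening: 91.2
```

Emit:
arm_command:
  increments: "0 0 0 2.84 2.37 0 -1;0 0 0 2.84 2.37 0 -1;0 0 0 2.84 2.37 0 -1;0 0 0 2.84 2.37 0 -1;0 0 0 2.84 2.37 0 -1"

```text
t: 3.6
position: [638.9, -189.9, 182.4]
ee_rot: [0.99, -0.14, -0.0, -0.0]
ft_force: [0.8, 0.1, -0.1]
opening: 91.2
```

```bash
python3 to.py 639 -188.5 6
python3 - <<'E'
from h import *
p,d=viewer.snapshot("side");cv2.imwrite("pics/side1.png",p[:,:,::-1])
p,d=viewer.snapshot("top");cv2.imwrite("pics/top1.png",p[:,:,::-1])
print(arm.sense()['position'])
E
```

```text
pos [ 638.9 -189.9  182.4] yaw -16.13 tilt 0.05 shift cm tool [-0.02 -0.13 17.64] q [-0.31  0.47  1.33  0.    1.34 -0.02] F [ 0.8   0.07 -0.06] 91.15576744962382
[ 640.10001195 -192.41091786  181.33036439]
```

View pics/side1.png

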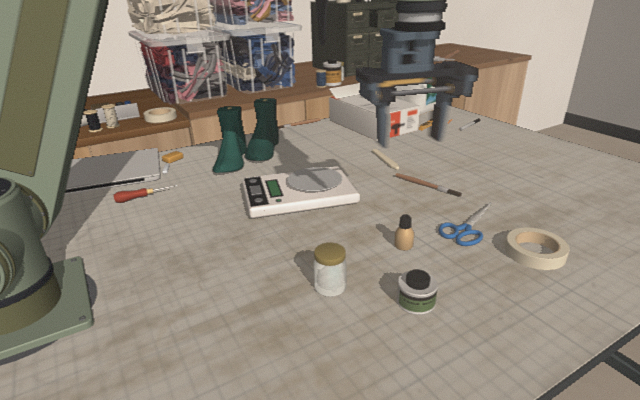

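The side view shows the open gripper standing above the bottle, with fingertips near (383,145) and (441,143) and the bottle at (405,235). Everything else is undisturbed.

```bash
python3 to.py 639 -188.5 80
python3 - <<'E'
from h import *
s=arm.sense();p=s['position'];x=R.from_quat(s['ee_rot']).as_matrix()[:,0]
print(proj('side',p),proj('side',p+x*45.5),proj('side',p-x*45.5),proj('side',p+x*59),proj('side',p-x*59))
im=cv2.imread('pics/side1.png')[90:270,350:470]
cv2.imwrite('pics/z4.png',cv2.resize(im,None,fx=3.3,fy=3.3,interpolation=2))
E
```

```text
pos [ 640.1 -192.4  181.3] yaw -16.33 tilt 0.08 shift cm tool [-0.22 -0.36 10.13] q [-0.31  0.47  1.33 -0.    1.34 -0.02] F [0.47 0.95 0.24] 91.16506251754957
[410.4551553  160.25473584] [434.35332287 157.19824561] [385.93032869 163.39137352] [441.32696266 156.306342  ] [378.52953842 164.33790814]
```

View pics/z4.png

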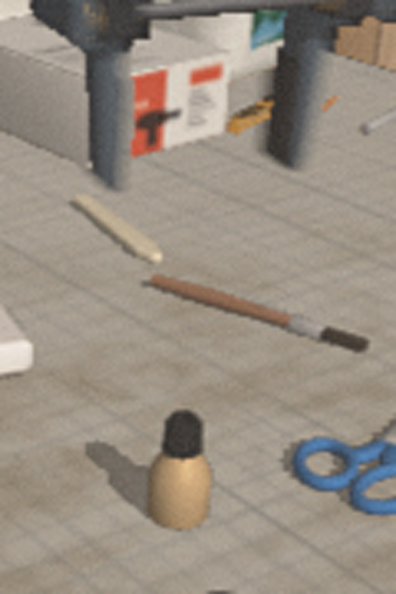

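The fingertips appear about 15 px higher in the side view than the TCP reading predicts, so I'll check with depth.

```bash
python3 - <<'E'
from h import *
p,d=viewer.snapshot("side");np.savez('side2.npz',p=p,d=d);cv2.imwrite("pics/side2.png",p[:,:,::-1])
P=pts('side',d);s=arm.sense();print(s['position'],s['t'],s['qpos'])
for u in(384,437,440):
  for v in range(110,165,4):print(u,v,P[v,u].round(),d[v,u].round(),p[v,u])
E
```

```text
[ 638.75777117 -190.13203112  181.47452772] 3.75 [-3.06626204e-01  4.67924076e-01  1.33473733e+00  1.15924345e-04
  1.34061584e+00 -2.21724953e-02]
384 110 [ 578. -191.  280.] 675.0 [67 68 69]
384 114 [ 578. -191.  274.] 678.0 [63 66 65]
384 118 [ 580. -189.  267.] 683.0 [63 63 64]
384 122 [ 580. -190.  260.] 686.0 [61 62 63]
384 126 [ 580. -190.  254.] 688.0 [66 66 69]
384 130 [ 582. -188.  246.] 695.0 [64 62 62]
384 134 [ 581. -190.  240.] 696.0 [65 63 61]
384 138 [ 583. -188.  232.] 702.0 [64 62 64]
384 142 [ 584. -187.  225.] 707.0 [68 67 68]
384 146 [ 588. -182.  215.] 717.0 [111 106  97]
384 150 [923. 227.   4.] 1277.0 [169 159 146]
384 154 [891. 188.  11.] 1230.0 [181 169 150]
384 158 [876. 169.   9.] 1209.0 [191 176 148]
384 162 [868. 158.   2.] 1201.0 [118 112 101]
437 110 [ 686. -198.  264.] 725.0 [53 50 48]
437 114 [ 685. -199.  257.] 727.0 [51 51 46]
437 118 [ 686. -199.  250.] 730.0 [51 46 45]
437 122 [ 685. -202.  244.] 731.0 [57 50 50]
437 126 [ 685. -203.  237.] 734.0 [56 54 49]
437 130 [ 683. -206.  231.] 733.0 [60 58 54]
437 134 [ 684. -205.  224.] 738.0 [57 53 49]

[... 322 characters left out ...]
[988.  75.   3.] 1190.0 [167 158 145]
440 110 [ 683. -207.  266.] 716.0 [56 53 50]
440 114 [ 682. -209.  260.] 717.0 [56 51 48]
440 118 [ 682. -210.  254.] 719.0 [57 52 49]
440 122 [ 683. -210.  247.] 723.0 [54 47 47]
440 126 [ 684. -211.  240.] 726.0 [58 55 54]
440 130 [ 681. -214.  234.] 725.0 [56 52 48]
440 134 [ 681. -215.  227.] 728.0 [56 54 47]
440 138 [ 683. -215.  220.] 732.0 [61 55 52]
440 142 [1108.  186.    3.] 1329.0 [145 137 127]
440 146 [1.086e+03 1.640e+02 1.000e+00] 1303.0 [164 156 144]
440 150 [1060.  137.    3.] 1270.0 [168 157 145]
440 154 [1039.  115.    2.] 1244.0 [163 153 141]
440 158 [1014.   91.    4.] 1214.0 [149 141 132]
440 162 [996.  72.   2.] 1192.0 [161 148 138]
```

Side depth puts the visible fingertips at z ≈ 215 while the TCP reads 181, so the two disagree by about 33 mm in z. x and y agree. I'll go down to a height that is safe under either reading and look again.

Emit:
arm_command:
  increments: "0 0 0 0 0 3 -1;0 0 0 0 0 3 -1;0 0 0 0 0 2.5 -1;0 0 0 0 0 1 -1;0 0 0 0 0 0 -1"

```text
t: 4.25
position: [637.1, -187.3, 86.6]
ee_rot: [0.99, -0.141, -0.002, -0.0]
ft_force: [-0.0, 0.5, -0.0]
opening: 91.4
```

```bash
cat > look.py <<'E'
from h import *
import sys
k=sys.argv[1];x0,y0,x1,y1=map(int,sys.argv[2:6])
s=arm.sense();print(s['position'].round(1),s['t'],s['ft_force'].round(1),round(s['opening'],1))
p,d=viewer.snapshot("side");np.savez(f'side{k}.npz',p=p,d=d)
im=p[y0:y1,x0:x1,::-1];f=min(780/im.shape[1],580/im.shape[0])
cv2.imwrite(f"pics/side{k}.png",cv2.resize(im,None,fx=f,fy=f,interpolation=2));print('scale',f)
E
python3 look.py 3 340 90 480 270
python3 - <<'E'
from h import *
d=np.load('side3.npz')['d'];P=pts('side',d)
for u in(383,440):
  for v in range(160,215,3):print(u,v,P[v,u].round())
E
```

```text
[ 637.1 -187.3   86.6] 4.25 [-0.   0.5 -0. ] 91.4
scale 3.2222222222222223
383 160 [ 567. -208.  204.]
383 163 [ 582. -190.  189.]
383 166 [ 581. -191.  184.]
383 169 [ 582. -191.  178.]
383 172 [ 582. -190.  173.]
383 175 [ 583. -189.  167.]
383 178 [ 582. -192.  162.]
383 181 [ 583. -191.  156.]
383 184 [ 583. -191.  150.]
383 187 [ 584. -191.  144.]
383 190 [ 584. -191.  138.]
383 193 [ 584. -191.  133.]
383 196 [ 584. -191.  127.]
383 199 [ 584. -191.  121.]
383 202 [719. -28.   3.]
383 205 [710. -39.   3.]
383 208 [703. -48.   1.]
383 211 [692. -62.   3.]
383 214 [685. -71.   2.]
440 160 [ 682. -221.  182.]
440 163 [ 683. -221.  176.]
440 166 [ 686. -219.  169.]
440 169 [ 684. -221.  164.]
440 172 [ 685. -221.  159.]
440 175 [935.  10.   2.]
440 178 [918.  -7.   4.]
440 181 [908. -17.   3.]
440 184 [897. -28.   1.]
440 187 [868. -57.  13.]
440 190 [869. -57.   4.]
440 193 [860. -66.   3.]
440 196 [850. -77.   2.]
440 199 [841. -86.   1.]
440 202 [829. -98.   2.]
440 205 [ 817. -109.    2.]
440 208 [ 810. -117.    1.]
440 211 [ 798. -129.    2.]
440 214 [ 789. -138.    2.]
```

View pics/side3.png

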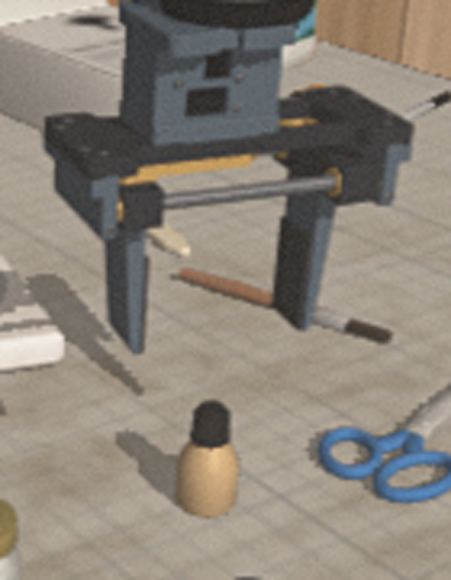

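```bash
python3 - <<'E'
from h import *
d=np.load('side3.npz')['d'];P=pts('side',d);s=arm.sense();print(s['position'])
L=R.from_quat(s['ee_rot']).inv().apply(P.reshape(-1,3)-s['position'])
m=(np.abs(L[:,0])<75)&(np.abs(L[:,1])<40)&(L[:,2]<0)&(L[:,2]>-120)
L=L[m]
for a,b in((-31,-10),(-38,-31),(-50,-38),(-65,-50),(-80,-65),(-95,-80),(-115,-95)):
  for sg in(-1,1):
    q=L[(L[:,2]>a)&(L[:,2]<b)&(L[:,0]*sg>0)]
    if len(q):print(a,b,sg,len(q),np.percentile(q[:,0],[3,50,97]).round(1),np.percentile(q[:,1],[3,50,97]).round(1))
    else:print(a,b,sg,0)
E
```

```text
[ 638.32114323 -187.87030644   88.22656415]
-31 -10 -1 0
-31 -10 1 0
-38 -31 -1 19 [-56.2 -53.  -48.1] [-7.3 15.9 18.7]
-38 -31 1 41 [43.5 44.8 50.7] [-13.3   8.5  18.4]
-50 -38 -1 68 [-57.3 -56.1 -47.2] [-12.1  13.9  19.3]
-50 -38 1 81 [43.6 44.9 52.1] [-14.4   8.5  18.7]
-65 -50 -1 95 [-58.4 -57.3 -47.5] [-15.5  13.5  18.6]
-65 -50 1 110 [43.4 45.  53.4] [-13.   11.1  19.4]
-80 -65 -1 101 [-59.7 -58.  -48.1] [-13.   16.   19.6]
-80 -65 1 118 [43.3 45.1 54.1] [-13.5  11.3  19.2]
-95 -80 -1 100 [-60.8 -58.9 -47.8] [-11.1  16.4  19.1]
-95 -80 1 135 [43.5 47.6 55.8] [-14.3   8.3  19.4]
-115 -95 -1 52 [-64.2 -57.5 -50.5] [ 8.6 18.1 37.3]
-115 -95 1 140 [46.8 48.3 72.9] [-18.   15.3  38.3]
```

Relative to the reading, the fingertips sit about 32 mm high and x/y are right to within 3 mm. I'll descend in steps, watching the force.

Emit:
arm_command:
  increments: "0 0 0 0 0 2 -1;0 0 0 0 0 2 -1;0 0 0 0 0 2 -1;0 0 0 0 0 1 -1;0 0 0 0 0 0 -1"

```text
t: 4.8
position: [638.3, -188.3, 17.9]
ee_rot: [0.99, -0.142, -0.0, -0.0]
ft_force: [0.2, -0.2, 0.2]
opening: 91.0
```

```bash
python3 look.py 4 340 120 480 270
```

```text
[ 638.3 -188.3   17.9] 4.8 [ 0.2 -0.2  0.2] 91.0
scale 3.8666666666666667
```

View pics/side4.png

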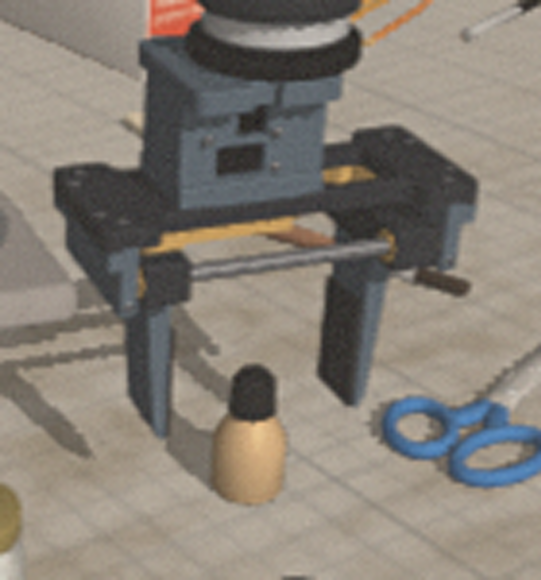

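The side view shows the tips still well above the table, near (382,232) and (432,224), straddling the bottle at (404,232). That agrees with the 32 mm offset.

Emit:
arm_command:
  increments: "0 0 0 0 0 0.8 -1;0 0 0 0 0 0.6 -1;0 0 0 0 0 0.4 -1;0 0 0 0 0 0.2 -1"

```text
t: 5.25
position: [638.2, -188.5, -2.5]
ee_rot: [0.99, -0.142, -0.0, -0.0]
ft_force: [0.3, 0.1, -0.4]
opening: 91.1
```

Emit:
arm_command:
  increments: "0 0 0 0 0 0.3 -1;0 0 0 0 0 0.3 -1"

```text
t: 5.45
position: [638.6, -188.6, -8.2]
ee_rot: [0.99, -0.142, 0.0, -0.0]
ft_force: [-0.7, -1.0, 0.2]
opening: 90.9
```

Emit:
arm_command:
  increments: "0 0 0 0 0 0.5 -1;0 0 0 0 0 0.5 -1;0 0 0 0 0 0.3 -1;0 0 0 0 0 0 -1"

```text
t: 5.85
position: [638.0, -188.4, -21.8]
ee_rot: [0.99, -0.142, -0.001, -0.0]
ft_force: [0.1, 0.1, 1.1]
opening: 91.5
```

```bash
python3 look.py 5 340 120 480 270
python3 - <<'E'
from h import *
d=np.load('side5.npz')['d'];P=pts('side',d);s=arm.sense();print(s['position'])
L=R.from_quat(s['ee_rot']).inv().apply(P.reshape(-1,3)-s['position'])
m=(np.abs(L[:,0])<60)&(np.abs(L[:,1])<22)&(L[:,2]<0)&(L[:,2]>-60)&(np.abs(L[:,0])>40)&(P.reshape(-1,3)[:,2]>5)
print(np.percentile(P.reshape(-1,3)[m][:,2],[0,2,5,20]))
E
```

```text
[ 638.  -188.4  -21.8] 5.85 [0.1 0.1 1.1] 91.5
scale 3.8666666666666667
[ 638.250655   -188.44738512  -21.466428  ]
[10.30099854 12.04158935 13.82728944 18.83732745]
```

View pics/side5.png

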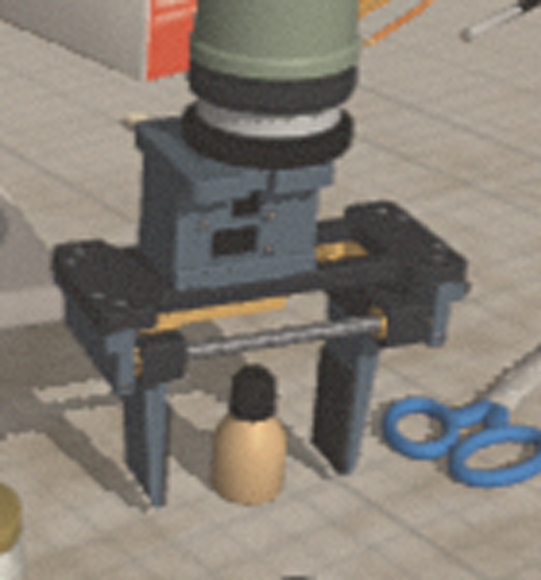

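Emit:
arm_command:
  increments: "0 0 0 0 0 0.3 -1;0 0 0 0 0 0.2 -1;0 0 0 0 0 0 -1"

```text
t: 6.2
position: [638.2, -188.5, -26.4]
ee_rot: [0.99, -0.142, -0.0, -0.0]
ft_force: [-0.2, 0.0, -0.4]
opening: 91.1
```

Emit:
arm_command:
  increments: "0 0 0 0 0 0 1;0 0 0 0 0 0 1;0 0 0 0 0 0 1;0 0 0 0 0 0 1;0 0 0 0 0 0 1"

```text
t: 6.7
position: [638.5, -188.5, -26.0]
ee_rot: [0.99, -0.142, 0.0, -0.0]
ft_force: [0.1, -0.1, 0.1]
opening: 54.2
```

Emit:
arm_command:
  increments: "0 0 0 0 0 0 1;0 0 0 0 0 0 1;0 0 0 0 0 0 1;0 0 0 0 0 0 1;0 0 0 0 0 0 1"

```text
t: 7.2
position: [638.6, -188.6, -26.1]
ee_rot: [0.99, -0.142, 0.0, -0.0]
ft_force: [1.0, -0.4, 0.2]
opening: 35.1
```

```bash
python3 look.py 6 340 120 480 270
```

```text
[ 638.6 -188.6  -26.1] 7.2 [ 1.  -0.4  0.2] 35.1
scale 3.8666666666666667
```

View pics/side6.png

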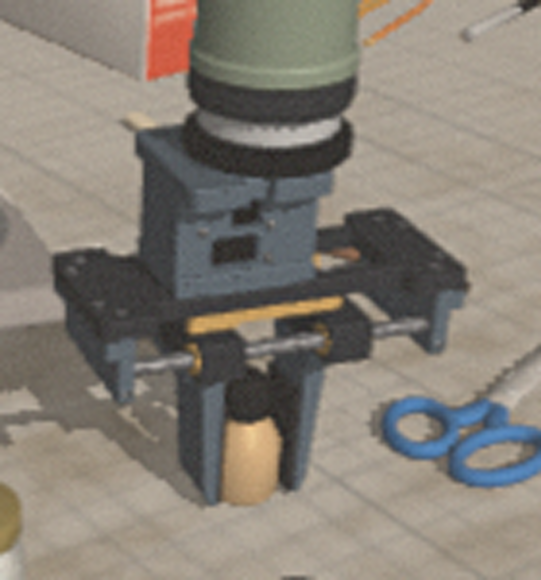

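The side view shows the bottle upright between the pads, with its body at about (405,238). The opening reads 35 mm, which matches the 36 mm body. Next I lift it.

Emit:
arm_command:
  increments: "0 0 0 0 0 -1 1;0 0 0 0 0 -2 1;0 0 0 0 0 -3 1;0 0 0 0 0 -3 1;0 0 0 0 0 -1 1"

```text
t: 7.75
position: [640.5, -189.2, 78.1]
ee_rot: [0.99, -0.142, 0.003, 0.0]
ft_force: [-0.0, -0.6, -0.4]
opening: 35.2
```

```bash
python3 to.py 607.8 92.5 75; python3 look.py 7 340 70 480 270
```

```text
pos [ 640.5 -189.2   78.1] yaw -16.32 tilt 0.38 shift cm tool [-11.06 -26.11   0.24] q [-0.3   0.53  1.49  0.    1.11 -0.02] F [-0.01 -0.61 -0.44] 35.201002454460124
[ 640.5 -189.2   78.1] 7.75 [-0.  -0.6 -0.4] 35.2
scale 2.9
```

View pics/side7.png

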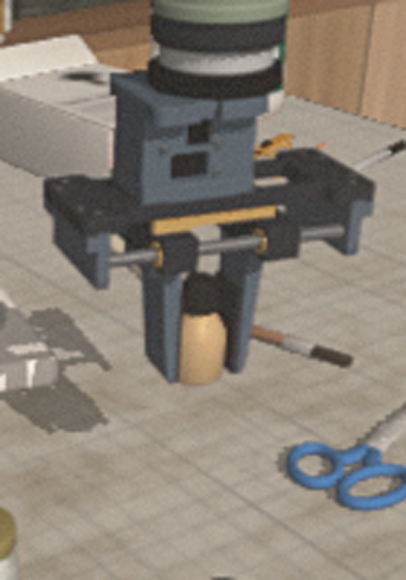

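The bottle is lifted, upright and held. Next I move it over the pan.

Emit:
arm_command:
  increments: "0 0 0 -0.6 -1.4 0 1;0 0 0 -1.1 -2.7 0 1;0 0 0 -1.3 -3 0 1;0 0 0 -1.3 -3 0 1;0 0 0 -1.3 -3 0 1"

```text
t: 8.3
position: [619.2, -44.7, 71.6]
ee_rot: [0.99, -0.142, -0.002, -0.0]
ft_force: [0.0, 0.8, -1.1]
opening: 35.0
```

Emit:
arm_command:
  increments: "0 0 0 -1.3 -3 0 1;0 0 0 -1.3 -3 0 1;0 0 0 -1.3 -3 0 1;0 0 0 -1 -2.5 0 1;0 0 0 -0.5 -1.4 0 1"

```text
t: 8.8
position: [603.5, 94.6, 71.9]
ee_rot: [0.99, -0.141, -0.002, 0.0]
ft_force: [0.2, -0.9, -0.9]
opening: 34.4
```

Emit:
arm_command:
  increments: "0 0 0 0 0 0 1;0 0 0 0 0 0 1"

```text
t: 9.0
position: [605.4, 91.5, 73.1]
ee_rot: [0.99, -0.142, -0.001, 0.0]
ft_force: [0.0, 0.5, -1.3]
opening: 34.8
```

```bash
python3 to.py 607.8 92.5 18; python3 look.py 8 230 70 410 220
python3 to.py 607.8 92.5 18
```

```text
pos [605.4  91.5  73.1] yaw -16.29 tilt 0.1 shift cm tool [ 0.21 -0.17  5.51] q [ 0.13  0.46  1.63 -0.    1.05  0.42] F [ 0.05  0.49 -1.3 ] 34.78472566078738
[605.4  91.5  73.1] 9.0 [ 0.   0.5 -1.3] 34.8
scale 3.8666666666666667
pos [605.7  91.   73.3] yaw -16.35 tilt 0.07 shift cm tool [ 0.17 -0.21  5.53] q [ 0.13  0.46  1.63 -0.    1.05  0.42] F [-0.63 -0.49 -0.35] 34.77368638814894
```

View pics/side8.png

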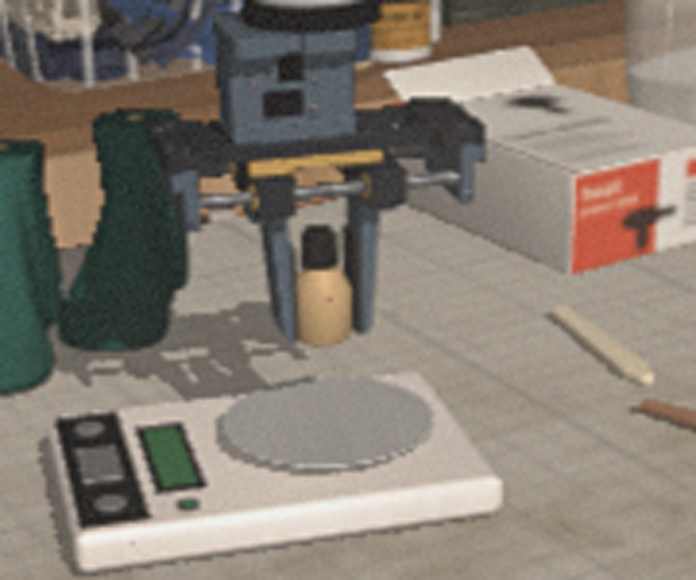

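The side view shows the bottle upright above the pan. Its foot is at (313,159), the pan centre at (314,179), and they line up sideways. Next I lower it.

Emit:
arm_command:
  increments: "0 0 0 0.2 -0.2 0.5 1;0 0 0 0 0 1.5 1;0 0 0 0 0 1.5 1;0 0 0 0 0 0.7 1;0 0 0 0 0 0.3 1"

```text
t: 9.55
position: [608.1, 92.4, 27.9]
ee_rot: [0.99, -0.143, -0.001, 0.0]
ft_force: [-0.2, -0.8, -0.4]
opening: 35.0
```

Emit:
arm_command:
  increments: "0 0 0 0 0 0.3 1;0 0 0 0 0 0.2 1;0 0 0 0 0 0.1 1;0 0 0 0 0 0 1"

```text
t: 9.95
position: [608.6, 93.3, 23.2]
ee_rot: [0.99, -0.142, 0.0, -0.0]
ft_force: [-0.1, 0.4, -0.8]
opening: 34.8
```

```bash
python3 to.py 607.8 92.5 18; python3 look.py 9 230 70 410 220
python3 -c "
from h import *
print(proj('side',(607.8,92.5,44)))"
```

```text
pos [608.6  93.3  23.2] yaw -16.32 tilt 0.03 shift cm tool [-0.05  0.1   0.52] q [0.13 0.52 1.68 0.   0.94 0.42] F [-0.08  0.45 -0.79] 34.75362175393103
[608.6  93.3  23.2] 9.95 [-0.1  0.4 -0.8] 34.8
scale 3.8666666666666667
[314.5398874  178.73129573]
```

View pics/side9.png

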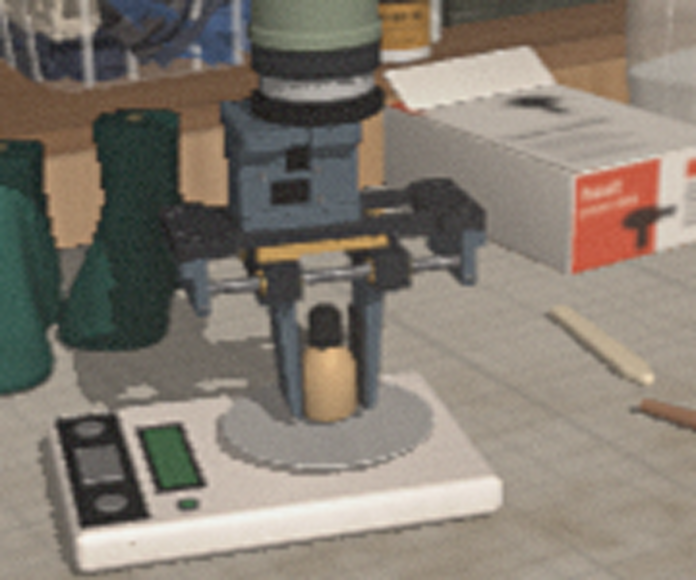

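Emit:
arm_command:
  increments: "0 0 0 0 0 0.2 1;0 0 0 0 0 0.1 1;0 0 0 0 0 0 1"

```text
t: 10.3
position: [608.3, 93.3, 19.8]
ee_rot: [0.99, -0.142, -0.0, 0.0]
ft_force: [0.2, -0.1, 0.1]
opening: 35.3
```

Emit:
arm_command:
  increments: "0 0 0 0 0 0.1 1;0 0 0 0 0 0 1"

```text
t: 10.5
position: [608.4, 93.2, 18.8]
ee_rot: [0.99, -0.142, -0.0, -0.0]
ft_force: [0.1, -0.6, -0.4]
opening: 34.8
```

Emit:
arm_command:
  increments: "0 0 0 0 0 0.1 1;0 0 0 0 0 0 1"

```text
t: 10.7
position: [608.5, 93.3, 17.9]
ee_rot: [0.99, -0.142, 0.0, -0.0]
ft_force: [0.8, 0.5, -0.1]
opening: 34.9
```

Another small step down to make contact.

Emit:
arm_command:
  increments: "0 0 0 0 0 0.05 1;0 0 0 0 0 0.05 1;0 0 0 0 0 0 1"

```text
t: 11.0
position: [608.5, 93.3, 17.9]
ee_rot: [0.99, -0.142, 0.0, -0.0]
ft_force: [-1.8, 0.1, 5.3]
opening: 34.8
```

Contact with the pan at about 5 N. Release.

Emit:
arm_command:
  increments: "0 0 0 0 0 -0.05 1;0 0 0 0 0 0 -1;0 0 0 0 0 0 -1;0 0 0 0 0 0 -1;0 0 0 0 0 0 -1"

```text
t: 11.5
position: [608.4, 93.3, 17.2]
ee_rot: [0.99, -0.142, -0.0, 0.0]
ft_force: [-0.1, 0.2, 0.2]
opening: 63.5
```

Emit:
arm_command:
  increments: "0 0 0 0 0 0 -1;0 0 0 0 0 0 -1;0 0 0 0 0 0 -1;0 0 0 0 0 0 -1;0 0 0 0 0 0 -1"

```text
t: 12.0
position: [608.5, 93.2, 17.5]
ee_rot: [0.99, -0.142, 0.0, -0.0]
ft_force: [-0.1, 0.4, 0.2]
opening: 91.0
```

```bash
python3 look.py 10 230 70 410 220
```

```text
[608.5  93.2  17.5] 12.0 [-0.1  0.4  0.2] 91.0
scale 3.8666666666666667
```

View pics/side10.png

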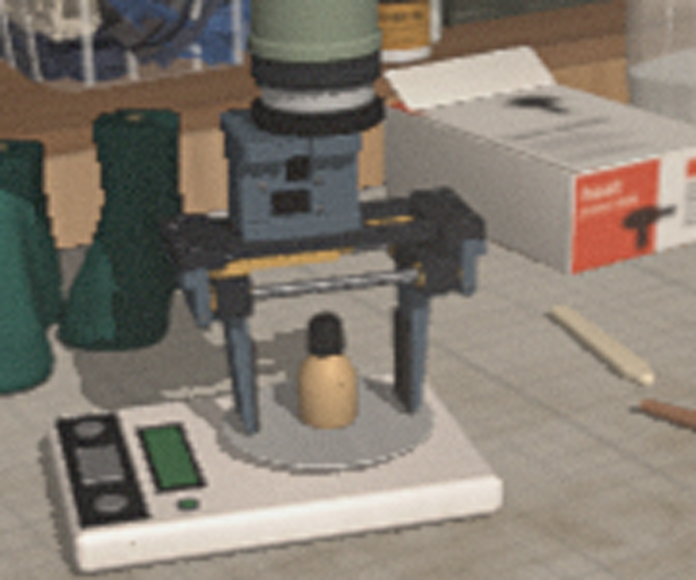

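The bottle stands upright on the pan at about (315,170), free of the fingers. Next I lift clear, then move to the key.

Emit:
arm_command:
  increments: "0 0 0 0 0 -1 -1;0 0 0 0 0 -2.5 -1;0 0 0 0 0 -3.5 -1;0 0 0 0 0 -3.5 -1;0 0 0 0 0 -1.5 -1"

```text
t: 12.55
position: [610.5, 93.5, 142.2]
ee_rot: [0.99, -0.142, 0.003, -0.001]
ft_force: [0.6, -0.4, 0.8]
opening: 91.0
```

Emit:
arm_command:
  increments: "0 0 0 -2 0 0 1;0 0 0 -3.5 0 0 1;0 0 0 -4 0 0 1;0 0 0 -3 0 0 1;0 0 0 -1.5 0 0 1"

```text
t: 13.05
position: [471.9, 133.0, 138.3]
ee_rot: [0.99, -0.142, 0.0, -0.0]
ft_force: [-0.1, -0.4, 0.9]
opening: 54.3
```

Emit:
arm_command:
  increments: "0 0 0 0 0 0 1;0 0 0 0 0 0 1;0 0 0 0 0 0 1;0 0 0 0 0 0 1;0 0 0 0 0 0 1"

```text
t: 13.55
position: [474.8, 132.4, 137.2]
ee_rot: [0.99, -0.142, -0.0, 0.0]
ft_force: [0.2, 0.3, 1.1]
opening: 14.1
```

Emit:
arm_command:
  increments: "0 0 0 0 0 0 1;0 0 0 0 0 0 1;0 0 0 0 0 0 1;0 0 0 0 0 0 1;0 0 0 0 0 0 1"

```text
t: 14.05
position: [474.1, 132.6, 137.5]
ee_rot: [0.99, -0.142, 0.0, -0.0]
ft_force: [0.6, 0.4, 0.5]
opening: 0.5
```

```bash
python3 to.py 473.5 131.5 30
python3 - <<'E'
from meas import *
p,d=viewer.snapshot("top");cv2.imwrite("pics/top2.png",cv2.resize(p[100:300,150:420,::-1],None,fx=2.9,fy=2.9,interpolation=2))
p,d=viewer.snapshot("side");cv2.imwrite("pics/side11.png",p[:,:,::-1])
E
```

```text
pos [474.1 132.6 137.5] yaw -16.32 tilt 0.0 shift cm tool [-0.02  0.12 10.75] q [0.25 0.23 1.82 0.   1.1  0.53] F [0.65 0.37 0.46] 0.4815491180331214
```

View pics/top2.png

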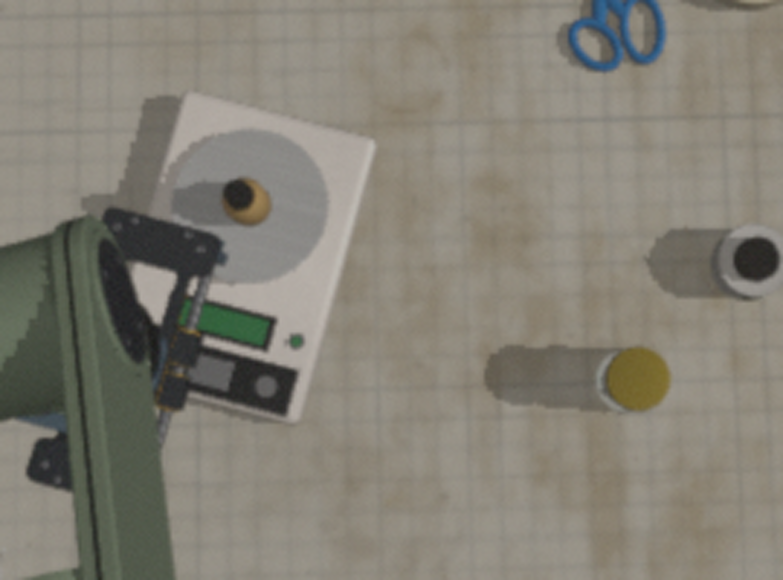

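View pics/side11.png

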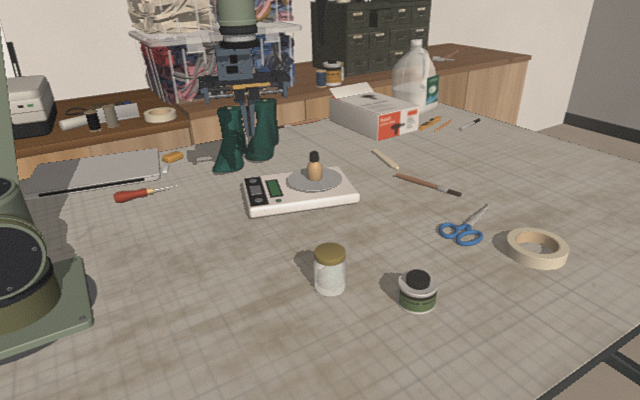

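The top view shows the bottle near the middle of the pan (image about (235,168)), the right round key at (241,233) and the jar and tin in place. The side view shows the closed fingertips above the key strip. Next I descend to just over the key.

Emit:
arm_command:
  increments: "0 0 0 0 0.1 2 1;0 0 0 0 0 3 1;0 0 0 0 0 3 1;0 0 0 0 0 2 1;0 0 0 0 0 0.8 1"

```text
t: 14.65
position: [472.4, 131.3, 27.6]
ee_rot: [0.99, -0.142, -0.002, 0.001]
ft_force: [-0.6, -0.3, 0.1]
opening: 0.6
```

Emit:
arm_command:
  increments: "0 0 0 0 0 0 1;0 0 0 0 0 0 1"

```text
t: 14.85
position: [474.6, 131.9, 30.3]
ee_rot: [0.99, -0.142, 0.001, -0.0]
ft_force: [-0.3, 1.6, -0.2]
opening: 0.3
```

```bash
python3 to.py 473.5 131.5 3;python3 look.py 12 210 80 370 220; python3 -c "
from h import *
for P in ((473.5,131.5,35),(488.2,181.4,35),(459,81.6,35)): print(proj('side',P))"
```

```text
pos [474.6 131.9  30.3] yaw -16.32 tilt 0.1 shift cm tool [-0.1   0.07  2.72] q [0.25 0.35 1.96 0.   0.83 0.53] F [-0.26  1.64 -0.19] 0.29871000807051834
[474.6 131.9  30.3] 14.85 [-0.3  1.6 -0.2] 0.3
scale 4.142857142857143
[255.56999952 190.07426773]
[252.98457703 180.83298342]
[258.48333299 200.1633676 ]
```

View pics/side12.png

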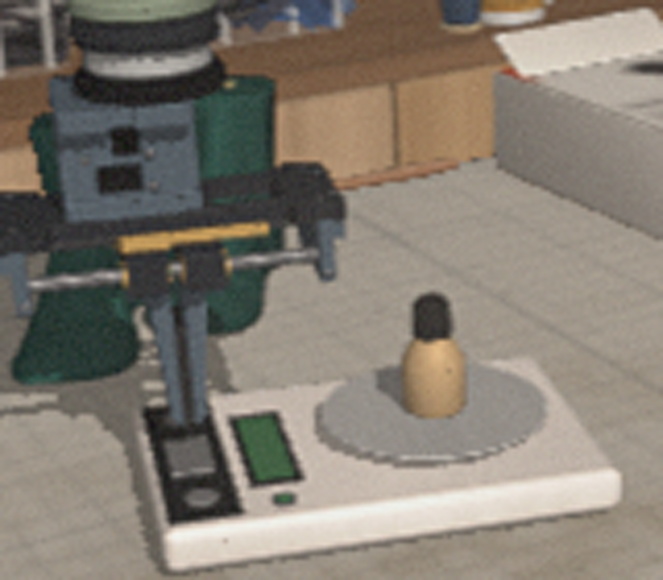

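Tips are about 27 mm above the key and in line with it. Before taring I'll check how well the bottle is centred on the pan.

```bash
python3 - <<'E'
from meas import *
p=np.load('side12.npz')['p'];d=np.load('side12.npz')['d'];hs=cv2.cvtColor(p,cv2.COLOR_RGB2HSV)
m=((hs[...,1]>90)&(hs[...,2]>80)).astype('uint8')
b,l=blob(m,300,150,330,190);print('tan side',b)
t=np.linspace(0,6.28,60)
def circ(c,r,z):
    q=np.array([proj('side',(c[0]+r*np.cos(a),c[1]+r*np.sin(a),z)) for a in t]);return q.min(0).round(1),q.max(0).round(1)
print('pred foot',circ((607.8,92.5),17,44),'at z28',circ((607.8,92.5),18,72))
print('pred pan',circ((607.8,92.5),65,44))
P=pts('side',d)
g=((P[...,2]>40)&(P[...,2]<49)).astype('uint8');b,_=blob(g,270,150,350,200);print('pan depth',b)
q=P[(l>0)];print('tan pts',q.mean(0))
q=P[155:172,311:320].reshape(-1,3);print(np.median(q,0))
# cylinder fit on body points
q=P[l>0];q=q[(q[:,2]>48)&(q[:,2]<72)]
from scipy.optimize import least_squares
for rr in(18,):
    r=least_squares(lambda c:np.hypot(q[:,0]-c[0],q[:,1]-c[1])-rr,[608,92],loss='soft_l1');print('cyl',r.x,len(q))
g=P[g>0];g=g[(abs(g[:,0]-608)<90)&(abs(g[:,1]-92)<90)];print(g.min(0),g.max(0))
# top
p=cv2.imread('pics/top2.png')
E
```

```text
tan side [([308, 162, 14, 19, 225], array([314.4, 170.9]))]
pred foot (array([307.3, 175.7]), array([321.8, 181.8])) at z28 (array([306.4, 164.8]), array([321.9, 171. ]))
pred pan (array([286.9, 167.7]), array([342.1, 191.1]))
pan depth [([288, 168, 55, 23, 845], array([314.6, 180. ]))]
tan pts [601.30836942  80.264125    70.3252299 ]
[603.58195261  81.54639652  86.95222405]
cyl [608.52985715  92.8227817 ] 115
[542.76095858  28.31574901  42.32725655] [672.26920387 156.84458034  48.92388496]
```

By depth, the bottle axis is at (608.5, 92.8) and the pan centre at (607.5, 92.6), so it is centred within about 1 mm. Now the press.

Emit:
arm_command:
  increments: "0 0 0 -0.1 0.05 0.7 1;0 0 0 0 0 0.7 1;0 0 0 0 0 0.4 1;0 0 0 0 0 0.2 1;0 0 0 0 0 0 1"

```text
t: 15.4
position: [472.5, 131.4, 9.1]
ee_rot: [0.99, -0.142, -0.0, 0.0]
ft_force: [0.0, -0.3, 0.1]
opening: 0.2
```

Emit:
arm_command:
  increments: "0 0 0 0 0 0.2 1;0 0 0 0 0 0 1"

```text
t: 15.6
position: [472.7, 131.5, 7.4]
ee_rot: [0.99, -0.142, -0.0, -0.0]
ft_force: [0.4, 0.1, -0.6]
opening: 0.5
```

Emit:
arm_command:
  increments: "0 0 0 0 0 0.1 1;0 0 0 0 0 0 1"

```text
t: 15.8
position: [472.7, 131.4, 6.4]
ee_rot: [0.99, -0.142, -0.0, -0.0]
ft_force: [-1.1, -0.3, -0.4]
opening: 0.6
```

Emit:
arm_command:
  increments: "0 0 0 0 0 0.1 1;0 0 0 0 0 0 1"

```text
t: 16.0
position: [472.6, 131.4, 5.4]
ee_rot: [0.99, -0.142, -0.0, -0.0]
ft_force: [0.2, -0.5, -0.1]
opening: 0.6
```

Emit:
arm_command:
  increments: "0 0 0 0 0 0.1 1;0 0 0 0 0 0 1"

```text
t: 16.2
position: [472.6, 131.4, 4.3]
ee_rot: [0.99, -0.142, -0.0, -0.0]
ft_force: [-0.2, -0.1, 0.5]
opening: 0.5
```

Emit:
arm_command:
  increments: "0 0 0 0 0 0.1 1;0 0 0 0 0 0 1"

```text
t: 16.4
position: [472.7, 131.5, 3.5]
ee_rot: [0.99, -0.142, 0.0, -0.0]
ft_force: [-0.6, 0.3, 2.4]
opening: 0.4
```

Emit:
arm_command:
  increments: "0 0 0 0 0 0.1 1;0 0 0 0 0 0 1"

```text
t: 16.6
position: [472.8, 131.5, 2.7]
ee_rot: [0.99, -0.142, 0.0, -0.0]
ft_force: [-1.5, -0.6, 4.5]
opening: 0.7
```

The key yields at about 3 N/mm as described. A little further, until it firms up, then hold.

Emit:
arm_command:
  increments: "0 0 0 0 0 0.1 1;0 0 0 0 0 0 1"

```text
t: 16.8
position: [472.8, 131.5, 1.8]
ee_rot: [0.99, -0.142, 0.0, -0.0]
ft_force: [-2.4, -1.0, 7.3]
opening: 0.6
```

Emit:
arm_command:
  increments: "0 0 0 0 0 0.1 1;0 0 0 0 0 0 1"

```text
t: 17.0
position: [472.8, 131.5, 1.4]
ee_rot: [0.99, -0.142, 0.0, -0.0]
ft_force: [-3.1, -0.2, 11.7]
opening: 0.5
```

The key is at its stop, with firm resistance of 11.7 N. Hold for about 0.4 s more, then lift.

Emit:
arm_command:
  increments: "0 0 0 0 0 0 1;0 0 0 0 0 0 1;0 0 0 0 0 0 1;0 0 0 0 0 0 1"

```text
t: 17.4
position: [472.8, 131.5, 1.5]
ee_rot: [0.99, -0.142, 0.0, -0.0]
ft_force: [-2.4, -0.9, 10.9]
opening: 0.3
```

Emit:
arm_command:
  increments: "0 0 0 0 0 -1 1;0 0 0 0 0 -2 1;0 0 0 0 0 -3 1;0 0 0 0 0 -3 1;0 0 0 0 0 -2 1"

```text
t: 17.9
position: [473.5, 131.6, 112.4]
ee_rot: [0.99, -0.142, 0.001, -0.001]
ft_force: [0.0, -0.9, -0.0]
opening: 0.4
```

Emit:
arm_command:
  increments: "0 0 0 -2 0 0 1;0 0 0 -2 0 0 1;0 0 0 -2 0 0 1;0 0 0 0 0 0 1;0 0 0 0 0 0 1"

```text
t: 18.4
position: [415.6, 148.4, 110.7]
ee_rot: [0.99, -0.142, 0.001, -0.0]
ft_force: [-0.5, 1.2, -0.0]
opening: 0.5
```

```bash
python3 to.py 473 131 3;python3 look.py 13 210 80 450 320
python3 - <<'E'
from meas import *
Z=np.load('side13.npz');p,d=Z['p'],Z['d'];hs=cv2.cvtColor(p,cv2.COLOR_RGB2HSV)
b,l=blob(((hs[...,1]>90)&(hs[...,2]>80)).astype('uint8'),300,150,330,190)
P=pts('side',d);q=P[l>0];q=q[(q[:,2]>48)&(q[:,2]<72)]
from scipy.optimize import least_squares
print(b,least_squares(lambda c:np.hypot(q[:,0]-c[0],q[:,1]-c[1])-18,[608,92],loss='soft_l1').x)
E
```

```text
pos [415.6 148.4 110.7] yaw -16.28 tilt 0.07 shift cm tool [ 5.99  0.07 10.77] q [ 0.32  0.17  1.96 -0.    1.    0.6 ] F [-0.48  1.17 -0.02] 0.547986745911336
[415.6 148.4 110.7] 18.4 [-0.5  1.2 -0. ] 0.5
scale 2.4166666666666665
[([308, 162, 14, 19, 228], array([314.4, 170.8]))] [608.31533514  92.68063437]
```

View pics/side13.png

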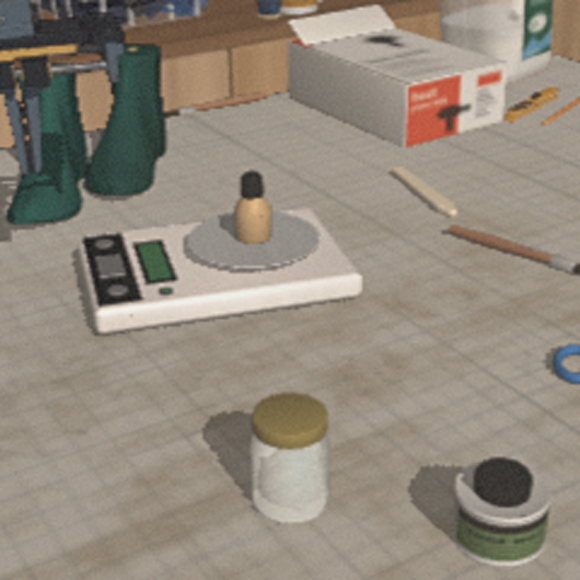

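The last view shows the bottle upright and centred on the pan at about (314,171). The jar and tin are untouched, and the gripper is clear of everything.

```bash
python3 -c "
from workcell import ticket
print(ticket.close_job())"
```

```text
the job is handed in; nothing more can be done
None
```

The dye bottle is standing upright on the pan with the gripper off it, and I pressed the tare key afterwards. I then handed the job in at about 18.4 s.

- **Bottle:** the last depth check put its axis at (608.3, 92.7), within about 1 mm of the pan centre at about (607.5, 92.6). It did not move during the key press.
- **Tare key:** with closed fingertips, the key gave way at about 3 N/mm, then reached its stop at 11–12 N. I held it there for about half a second and lifted off. The display is too coarse in the images to confirm that the tare registered, so that rests on the force and hold time.
- **Other things:** the final picture shows the jar and tin where they were. I didn't touch them or the round keys, and the gripper was clear of everything at the end.
- **Disagreement:** the reported TCP height was about 32 mm lower than the fingertips seen in the side camera. Contact with the key confirmed this, at a reading of about 4 mm for a key 35 mm high. I set every height from the camera, from relative moves and from the force. The x and y readings agreed with the camera to within about 3 mm.

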